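# Clip the snap hook onto the eye of the anchor post

## Task

Pick up the snap hook by its black grip and clip it onto the eye of the anchor post: press its sprung gate gently against the eye's upright bar until the bar is inside the hook and the gate has snapped shut behind it. Then pull back lightly, with about half a kilo (5 N) for half a second, so that the shut gate catches on the bar and proves that it holds; lower the hook to the table and let go of it, still clipped on. Never press or pull hard (at most about 1 kg), and leave the things round about where they are.

Things in the scene. Friction and masses are not known exactly. Their poses are not given: they have to be found in the camera images.
- hook: The loose snap hook, 99 mm long, 120 g, lying flat: a black grip with a steel loop at its front end. Origin under the middle of the grip, on the hook's underside; x along the hook to its nose, z up. Loop: 9 mm round rod, centre 4.5 mm above the underside, outer extent x 25 to 75, y -18 to +22.5 mm. Throat floor at x = 34.5 mm.
- hook_grip (a point): Centre of the hook's black grip, a bar 46 mm long (x), 16 mm wide (y), 20 mm tall (z); this point is 10 mm above the hook's underside. Same axes as the hook; it stays fixed to it.
- hook_throat (a point): Where the axis of the eye's bar lies when the bar rests on the floor of the hook's throat: 38 mm ahead (x) of the grip's centre, y = 0, 4.5 mm above the underside. The bar enters along y = 0 and moves in -x of the hook; it slips past the gate's free end about 2.5 mm short of this point, then the gate springs shut. A bar pulled back on the shut gate stops 19.5 mm ahead of this point.
- gate_mid (a point): Middle of the gate, a 5 mm rod across the mouth in the loop's front end; moves with it. Shut, it is 63.5 mm ahead of the grip's centre at y = 0. The gate is hinged at y = +15 mm, its free end rests inside the rounded nose. The clear mouth before it runs from y = -6.5 (nose) to +10.5 mm (hinge knuckle).
- gate (a joint): Angle of the hook's sprung gate, rad: 0 shut (it cannot swing outward), grows inward to at most 1.35. The spring needs about 2 N at the middle of the gate to start it and up to about 5 N on the way in.
- anchor: Fixed anchor post that holds the eye. Origin on the table 12 mm out (-x) from eye_in; x level from the bar to the post, z up. The grey post is 36 mm wide and 76 mm tall (86 with its clamp knob), its front face 62 mm from the origin, with a foot plate 70 mm wide that begins at 58 mm.
- eye_in (a point): Where the axis of the eye's upright bar would be, 30 mm above the table, with the eye clamped fully in. The true bar (eye_c2 in the rules) is clamped 0 to 24 mm out from here, along -x (varies, not measured). Closed upright loop of 7 mm rod: bar free from 7 to 56 mm above the table, two level arms to the post, the lower on the table. Axes as the anchor; the hook goes on with its x along this x.
- objective_can: Bystander: clear canister with black lid, 45 mm across, 64 mm tall, origin at the centre of its underside.
- petri_dish: Bystander: clear petri dish, 60 mm across, 15 mm tall, origin at the centre of its underside.
- cover_glass_box: Bystander: small square box with lid, 33 x 33 x 19 mm, origin at the centre of its underside.
Things that resemble listed ones, but are neither listed nor needed, are in the scene too. What is shaped like the hook but pink is not meant.

How it is judged:
By the outcome, as a careful person would: the job done as asked, in the order asked, and still so for the second after the job is handed in, with the robot touching nothing.
It also fails if it takes over 51 s, if anything falls off the work surface, if the arm or the gripper's body presses on something with over 40 N, if the wrist force passes 120 N, or if a joint passes its speed limit or range.

## Robot

A 7-joint arm with a two-finger parallel gripper is mounted at the origin on a cart in front of the work surface, level with it; the furniture and walls round the work are solid. World frame = base frame: x ahead of the robot, y to its left, z up, the work surface at z = 0. Lengths are in mm, angles in rad, forces in N, time in s.
With the tool pointing down it reaches from about 425 to 800 mm from the base axis. Payload 8.3 kg.
Tool frame: the origin (TCP) lies midway between the tips of the shut fingers; the grasp point (between the pads) lies 19 mm behind it (ctrl.grip_depth is the distance from the TCP to the grasp point, in mm); z points along the fingers, y is the line along which they close (so a half turn about z gives the same grasp; the last joint's range is limited). The gripper opens to 85 mm and grips with 20 to 120 N. Pads are 22 mm wide; open, the fingers measure 114 mm over their backs; the gripper's body (76 mm by 85 mm) begins 54 mm behind the grasp point. The pads swing forward as they close: fully open they stand 13 mm farther back than shut.
Start: joints at [1.046, 0.383, 0.016, 1.37, -0.006, 1.388, -0.046], TCP at [278.507, -559.497, 231.279] pointing down, gripper open.
Joint ranges: [-2.95, 2.95], [-0.25, 2.06], [-1.52, 1.56], [0.18, 2.33], [-1.44, 4.58], [0.02, 2.06], [-3.01, 3.01]. Speed limits (rad/s): [2.39, 2.39, 3.01, 3.01, 3.14, 3.14, 3.14].

## Interface

Orientations are given as a rotation vector (axis times angle).
In Python, from workcell import monitor, capture, order, ctrl gives the robot as it stands.
- The arm moves only by the tool arm_command, never from a script. Its argument "deltas" is a list of rows, each a list of 3 entries, a list of its own where there are three numbers: the shift along the world's x, y, z in m, then the turn about the world's z in degrees, then the closure, from 0 (fully open) to 1 (shut). A call has 1 to 5 rows; each row shifts and turns the commanded pose from where the row before left it; what a row does not reach is not made up. A row lasts 1/10 s, in which the tool goes at most 50 mm and 8.59 degrees, less where a joint would pass 70% of its speed; a pose out of reach is approached as far as the arm can. A call is refused whole if a number of a shift passes 0.05 or a number of a turn 8.59, either way. A call with a gripper value outside its range is refused whole. The fingers move at their own pace and stop on an object; "force" is the grip in N (left out, the last holds). Time passes only in rows, so rows that do not move let the fingers close. It gives the time, the measured TCP pose, the force, the opening and the grip force at its end, in the units of the state.
- monitor.observe(): the state, without advancing time (a new reading comes with each control period).
- capture(name): name is "side" or "top"; returns a dict with "pixels" (480x640x3 uint8, red, green, blue), "fx", "fy", "cx", "cy" (pixels), "camera_from_world" (4x4, takes a point from world to camera coordinates). Camera axes: x right, y up, looking along -z (the intrinsics and any distortion apply to the point x, -y, -z); pixel columns grow to the right and rows downward; lengths in mm; the calibration is good to about 2 mm. A picture is of the moment at which its call begins. There is no depth.
- order.finish_job(): hands the job in; it is judged then, once.
The state is a dict: "t": time; "q": joint angles; "joint_vel": joint speeds; "tau": joint torques, N m; "eef_pos": TCP position; "tcp_rot": TCP orientation; "ft_force": force on the tool from outside, world axes, zero at the start; "ft_torque": the same for the moment, N m; "gripper_width": finger opening in mm; "finger_force": force on a finger pad.
Only numpy, scipy, OpenCV 4.12 (cv2) and the standard library are available. Lean on these libraries where they do the work, as an engineer would, in place of code of your own. Each camera call takes 0.05 s, during which the arm holds its last target. There are 200 camera calls.

## Working session

There is one attempt and no reset: what is moved stays moved. The work goes in short steps, Python scripts to look and compute and a tool call to move; the robot and the scene stay as the last step left them, time stands still between calls to the robot, and variables do not carry over. Pictures are saved under pics/ and viewed, at most 10 in all, crops included, and the job is handed in when it is done.

Besides the shell and the picture viewer there is one more tool, called after "Emit:" by a JSON object that holds its "name" and its "arguments", one argument or row to a line. arm_command: Moves the arm, as the interface text tells. Its arguments: {"type":"object","properties":{"deltas":{"type":"array","items":{"type":"array"}},"force":{"type":"number"}},"required":["deltas"]}

```bash
mkdir -p pics; cat > h.py <<'E'
import numpy as np, cv2
from workcell import monitor, capture, order, ctrl
def snap(cam,name):
    c=capture(cam); cv2.imwrite(f'pics/{name}.png',c['pixels'][:,:,::-1])
    np.save(f'pics/{name}.npy',{k:c[k] for k in c if k!='pixels'},allow_pickle=True); print(cam,[c.keys()]); return c
def load(name): return np.load(f'pics/{name}.npy',allow_pickle=True).item()
def ray(c,u,v):
    T=np.array(c['camera_from_world']);d=np.array([(u-c['cx'])/c['fx'],-(v-c['cy'])/c['fy'],-1.])
    R=T[:3,:3];return -R.T@T[:3,3],R.T@d
def pix2z(c,u,v,z):
    o,d=ray(c,u,v);return o+d*(z-o[2])/d[2]
def proj(c,p):
    q=np.array(c['camera_from_world'])@np.r_[p,1.];return c['cx']+c['fx']*q[0]/-q[2],c['cy']-c['fy']*q[1]/-q[2]
E
python3 - <<'E'
from h import *
for n in('top','side'):
    c=snap(n,n+'0'); print({k:c[k] for k in c if k!='pixels'})
print(monitor.observe(), ctrl.grip_depth)
E
```

```text
top [dict_keys(['pixels', 'fx', 'fy', 'cx', 'cy', 'camera_from_world'])]
{'fx': 533.7620794707858, 'fy': 533.7620794707858, 'cx': 328.7670402413115, 'cy': 237.93651976883757, 'camera_from_world': array([[-1.97933424e-03, -9.99871067e-01,  1.59352428e-02,
         1.31275896e+02],
       [ 9.89359442e-01,  3.60215106e-04,  1.45491457e-01,
        -5.36792303e+02],
       [-1.45478438e-01,  1.60536591e-02,  9.89231168e-01,
        -1.12085102e+03],
       [ 0.00000000e+00,  0.00000000e+00,  0.00000000e+00,
         1.00000000e+00]])}
side [dict_keys(['pixels', 'fx', 'fy', 'cx', 'cy', 'camera_from_world'])]
{'fx': 500.57767380464236, 'fy': 500.57767380464236, 'cx': 315.28038264784476, 'cy': 240.90251611556815, 'camera_from_world': array([[-9.14771495e-01, -4.03842186e-01,  1.02274339e-02,
         5.42782991e+02],
       [ 1.66908556e-01, -3.54778818e-01,  9.19931260e-01,
        -1.12147884e+02],
       [-3.67878574e-01,  8.43233941e-01,  3.91946266e-01,
        -7.91649833e+02],
       [ 0.00000000e+00,  0.00000000e+00,  0.00000000e+00,
         1.00000000e+00]])}
{'t': 0.1, 'q': array([ 1.04607723,  0.38416399,  0.01638334,  1.37103613, -0.00629848,
        1.38819137, -0.04649826]), 'joint_vel': array([ 0.00053101, -0.0013646 , -0.0004348 , -0.00264168, -0.00299573,
       -0.00163921,  0.00052986]), 'tau': array([ 3.86932137e-03, -6.29132724e+01,  8.47796034e-01, -3.72753167e+01,
        1.66590937e-02,  1.05793762e-02, -9.74396517e-05]), 'eef_pos': array([ 278.31677496, -559.11377036,  230.37860137]), 'tcp_rot': array([-3.05653866e+00, -7.18694575e-01,  6.73761778e-04]), 'ft_force': array([ 0.24635571, -0.82701591,  0.1900622 ]), 'ft_torque': array([ 0.03767726, -0.05620559, -0.02522912]), 'finger_force': 0.0, 'gripper_width': 85.40580511757474} 18.700000000000003
```

View pics/top0.png

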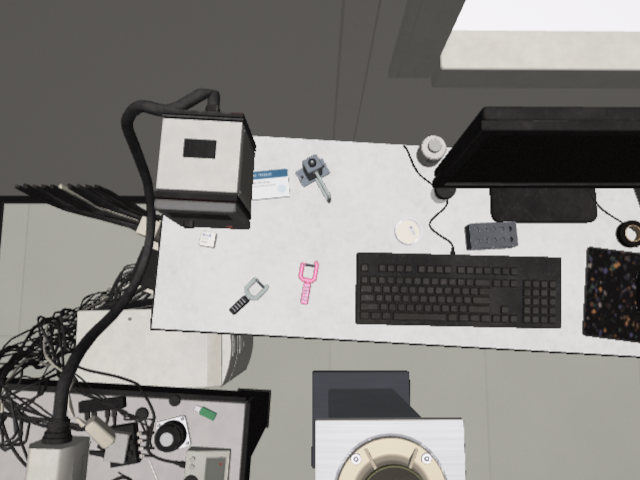

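View pics/side0.png

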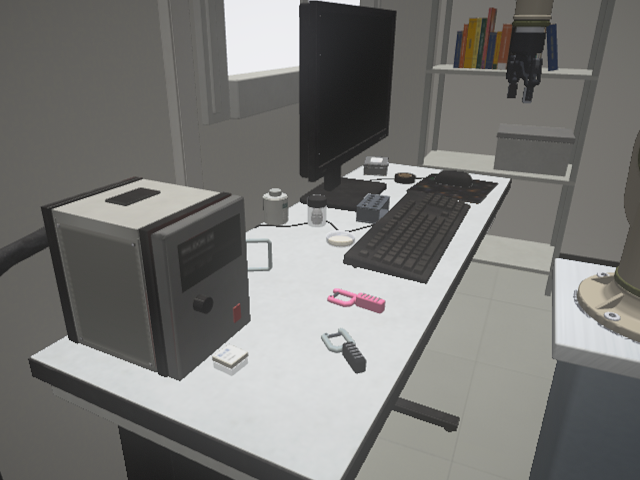

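The top view shows the hook at about (249,295) with its grip toward lower left. The anchor post is at about (313,163) with its eye reaching to about (328,200). In the side view the eye shows at (260,255), partly behind the instrument box. Next I'll zoom in on both.

```bash
python3 - <<'E'
from h import *
a=cv2.imread('pics/top0.png');b=cv2.imread('pics/side0.png')
f=lambda i,x,y,w,h,s:cv2.resize(i[y:y+h,x:x+w],(w*s,h*s),interpolation=cv2.INTER_CUBIC)
A=f(a,215,265,64,60,6);B=f(a,285,145,64,60,6)
C=f(b,310,315,64,40,6);D=f(b,235,225,64,40,6)
im=np.vstack([np.hstack([A[:, :384],B]),np.hstack([C,D])])[:600]
cv2.imwrite('pics/z0.png',im);print(im.shape)
E
```

```text
(600, 768, 3)
```

View pics/z0.png

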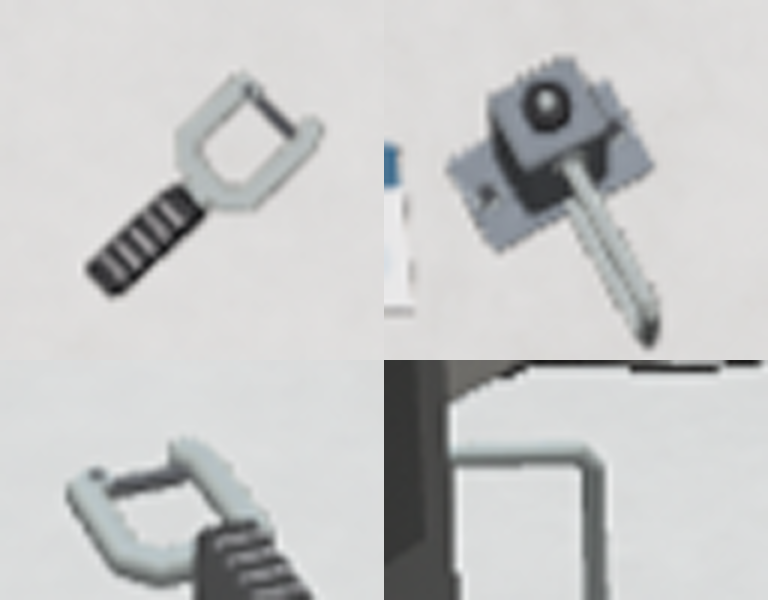

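The zoom puts the grip centre at about top pixel (239.5,305) and the gate middle at (260.2,283.3). The eye's upper arm runs from about (316.3,172.5) to (329,198.5). In the side view the bar is at column 269.8.

```bash
python3 - <<'E'
from h import *
c=load('top0');s=load('side0')
zt=lambda x,y:(215+x/6,265+y/6)
za=lambda x,y:(285+(x-384)/6,145+y/6)
P=lambda n,uv,z:print(n,pix2z(c,*uv,z).round(1))
P('grip c top',zt(147,240),18);P('gate',zt(271,110),4.5);P('hinge',zt(245,82),4.5);P('nose',zt(312,128),4.5)
P('loop rear mid',zt(207,208),10)
P('armA',za(572,165),59.5);P('armB',za(646,312),59.5);P('knob',za(547,103),86)
P('foot1',za(498,250),5);P('foot2',za(655,162),5)
P('armtip',za(648,322),59.5)
# bar axis: intersect side-ray plane at column 269.8 at various heights
for v in(245,255,265):
    for z in (30,45):print(v,z,pix2z(s,269.8,v,z).round(1))
# bar: arm line top + side column
a=pix2z(c,*za(572,165),59.5);b=pix2z(c,*za(646,312),59.5);d=(a-b)/np.linalg.norm(a-b)
print('psi',np.degrees(np.arctan2(d[1],d[0])))
for t in range(-10,14,2):
    p=b+d*t;p[2]=35;print(t,p.round(1),np.round(proj(s,p),1))
# pose from pink check
E
```

```text
grip c top [393.1 324.   18. ]
gate [440.7 281.7   4.5]
hinge [451.  291.4   4.5]
nose [434.1 266.5   4.5]
loop rear mid [404.8 303.7  10. ]
armA [677.2 157.9  59.5]
armB [623.  131.2  59.5]
knob [692.5 166.6  86. ]
foot1 [659.1 186.2   5. ]
foot2 [693.5 126.8   5. ]
armtip [619.3 130.5  59.5]
245 30 [648.4  88.5  30. ]
245 45 [631.5 118.6  45. ]
255 30 [626.7 128.2  30. ]
255 45 [610.7 156.7  45. ]
265 30 [606.9 164.5  30. ]
265 45 [591.7 191.6  45. ]
psi 26.147870928309324
-10 [614.  126.8  35. ] [276.4 253.4]
-8 [615.8 127.7  35. ] [275.2 253.4]
-6 [617.6 128.6  35. ] [274.1 253.5]
-4 [619.4 129.5  35. ] [273.  253.5]
-2 [621.2 130.3  35. ] [271.9 253.5]
0 [623.  131.2  35. ] [270.8 253.5]
2 [624.7 132.1  35. ] [269.6 253.5]
4 [626.5 133.   35. ] [268.5 253.5]
6 [628.3 133.9  35. ] [267.4 253.5]
8 [630.1 134.7  35. ] [266.3 253.5]
10 [631.9 135.6  35. ] [265.2 253.5]
12 [633.7 136.5  35. ] [264.  253.5]
```

Emit:
{"name": "arm_command", "arguments": {
  "deltas": [
    [[0.026,0.042,0],-8,0],
    [[0.026,0.042,0],-8,0],
    [[0.026,0.042,0],-8,0],
    [[0.026,0.042,0],-8,0],
    [[0.026,0.042,0],-8,0]
  ],
  "force": 40
}}

```text
t: 0.6
eef_pos: [406.3, -352.5, 231.0]
tcp_rot: [-3.121, 0.353, 0.001]
ft_force: [0.9, -0.4, -0.0]
gripper_width: 85.6
finger_force: 0.0
```

Emit:
{"name": "arm_command", "arguments": {
  "deltas": [
    [[0.016,0.046,0],-5.6,0],
    [[0.016,0.046,0],-5.6,0],
    [[0.016,0.046,0],-5.6,0],
    [[0.016,0.046,0],-5.6,0],
    [[0.016,0.046,0],-5.6,0]
  ]
}}

```text
t: 1.1
eef_pos: [485.7, -122.6, 231.1]
tcp_rot: [2.944, -1.096, -0.0]
ft_force: [1.4, -0.2, -0.8]
gripper_width: 85.5
finger_force: 0.0
```

Emit:
{"name": "arm_command", "arguments": {
  "deltas": [
    [[0,0.05,0],0,0],
    [[0,0.05,0],0,0],
    [[0,0.05,0],0,0],
    [[0,0.05,0],0,0],
    [[0,0.05,0],0,0]
  ]
}}

```text
t: 1.6
eef_pos: [485.1, 127.2, 231.2]
tcp_rot: [2.946, -1.09, 0.0]
ft_force: [1.1, 0.3, 0.0]
gripper_width: 85.4
finger_force: 0.0
```

Emit:
{"name": "arm_command", "arguments": {
  "deltas": [
    [[-0.019,0.0386,-0.02],-0.2,0],
    [[-0.019,0.0386,-0.02],-0.2,0],
    [[-0.019,0.0386,-0.02],-0.2,0],
    [[-0.019,0.0386,-0.02],-0.2,0],
    [[-0.019,0.0386,-0.02],-0.2,0]
  ]
}}

```text
t: 2.1
eef_pos: [406.7, 283.7, 147.1]
tcp_rot: [2.938, -1.104, -0.01]
ft_force: [0.3, -0.0, -0.7]
gripper_width: 85.3
finger_force: 0.0
```

Emit:
{"name": "arm_command", "arguments": {
  "deltas": [
    [[0,0,-0.03],0,0],
    [[0,0,-0.03],0,0],
    [[0,0,0],0,0]
  ]
}}

```text
t: 2.4
eef_pos: [406.2, 280.3, 84.9]
tcp_rot: [2.932, -1.104, -0.013]
ft_force: [-0.0, -1.0, -0.2]
gripper_width: 85.4
finger_force: 0.0
```

```bash
python3 - <<'E'
from h import *
a=snap('top','t1')['pixels'];b=snap('side','s1')['pixels'];s=load('s1');o=monitor.observe();print(o['eef_pos'],o['tcp_rot'])
f=lambda i,x,y,w,h,k:cv2.resize(i[y:y+h,x:x+w],(w*k,h*k),interpolation=cv2.INTER_CUBIC)
cv2.imwrite('pics/z1.png',np.hstack([f(a,200,240,90,100,4),f(b,290,250,100,100,4)])[:,:,::-1])
E
```

```text
top [dict_keys(['pixels', 'fx', 'fy', 'cx', 'cy', 'camera_from_world'])]
side [dict_keys(['pixels', 'fx', 'fy', 'cx', 'cy', 'camera_from_world'])]
[408.81933009 281.65570326  88.86287825] [ 2.93629894 -1.10825752 -0.00771332]
```

View pics/z1.png

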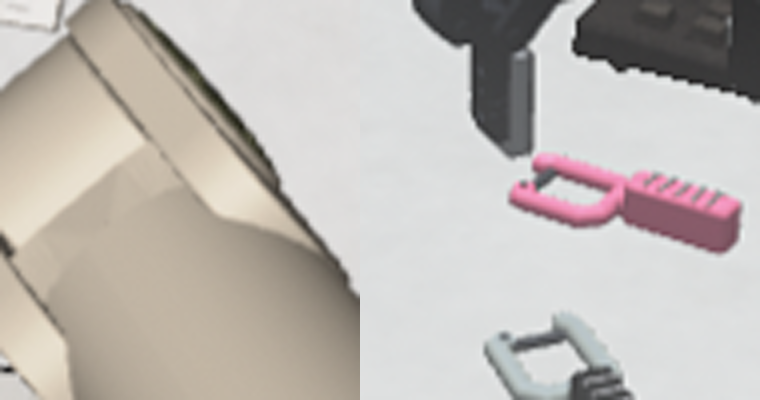

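The arm occludes the top view. The side view shows the gripper short of the hook at about (500,100), so I'll check the joints.

```bash
python3 - <<'E'
from h import *
o=monitor.observe();print(o['q'].round(3),o['eef_pos'],o['ft_force'])
E
```

```text
[-0.498  0.246 -0.191  1.889  0.051  1.016 -3.003] [408.81933009 281.65570326  88.86287825] [ 0.20865565 -0.63265197  0.71507697]
```

Emit:
{"name": "arm_command", "arguments": {
  "deltas": [
    [[-0.0,0.03,0],0,0],
    [[0,0,0],0,0]
  ]
}}

```text
t: 2.7
eef_pos: [409.0, 311.4, 90.8]
tcp_rot: [-2.939, 1.102, 0.006]
ft_force: [0.1, 1.9, -0.3]
gripper_width: 85.5
finger_force: 0.0
```

```bash
python3 - <<'E'
from h import *
o=monitor.observe();print(o['q'].round(3),o['eef_pos'],o['tcp_rot'])
E
```

```text
[-0.674  0.268 -0.042  1.853  0.007  1.021 -3.006] [408.97851124 311.4478958   90.80181843] [-2.93934816  1.10220869  0.00629683]
```

Joint 7 is at its limit, so I'll turn half a turn the other way; the grasp is the same.

Emit:
{"name": "arm_command", "arguments": {
  "deltas": [
    [[-0.002,0,0.004],8.55,0],
    [[-0.002,0,0.004],8.55,0],
    [[0,0,0],8.55,0],
    [[0,0,0],8.55,0],
    [[0,0,0],8.55,0]
  ]
}}

```text
t: 3.2
eef_pos: [406.2, 307.1, 98.6]
tcp_rot: [3.139, 0.046, -0.002]
ft_force: [0.3, -0.5, -0.1]
gripper_width: 85.6
finger_force: 0.0
```

Emit:
{"name": "arm_command", "arguments": {
  "deltas": [
    [[-0.002,0,0],8.55,0],
    [[-0.002,0,0],8.55,0],
    [[0,0,0],8.55,0],
    [[0,0,0],8.55,0],
    [[0,0,0],8.55,0]
  ]
}}

```text
t: 3.7
eef_pos: [402.3, 307.1, 98.6]
tcp_rot: [2.905, 1.186, 0.001]
ft_force: [0.1, -0.4, 0.3]
gripper_width: 85.5
finger_force: 0.0
```

Emit:
{"name": "arm_command", "arguments": {
  "deltas": [
    [[-0.002,0.004,0],8.55,0],
    [[-0.002,0.004,0],8.55,0],
    [[0,0,0],8.55,0],
    [[0,0,0],8.55,0],
    [[0,0,0],8.55,0]
  ]
}}

```text
t: 4.2
eef_pos: [398.3, 315.1, 98.5]
tcp_rot: [2.271, 2.162, 0.004]
ft_force: [-0.4, -0.0, 1.2]
gripper_width: 85.6
finger_force: 0.0
```

Emit:
{"name": "arm_command", "arguments": {
  "deltas": [
    [[0,0,0],8.55,0],
    [[0,0,0],8.55,0],
    [[0,0,0],8.55,0],
    [[0,0,0],8.55,0],
    [[0,0,0],8.55,0]
  ]
}}

```text
t: 4.7
eef_pos: [398.3, 314.9, 98.5]
tcp_rot: [1.327, 2.84, 0.006]
ft_force: [-0.6, 0.7, -0.1]
gripper_width: 85.2
finger_force: 0.0
```

Emit:
{"name": "arm_command", "arguments": {
  "deltas": [
    [[0,0,0],8,0],
    [[0,0,0],0,0]
  ]
}}

```text
t: 4.9
eef_pos: [398.3, 314.9, 98.3]
tcp_rot: [1.131, 2.924, 0.007]
ft_force: [0.6, 0.3, -0.5]
gripper_width: 85.5
finger_force: 0.0
```

```bash
python3 - <<'E'
from h import *
from scipy.spatial.transform import Rotation as R
o=monitor.observe();X=R.from_rotvec(o['tcp_rot']).as_matrix()
print(o['q'].round(3),o['eef_pos'],np.degrees(np.arctan2(X[1,0],X[0,0])),X[:,2].round(3))
E
```

```text
[-0.318  0.278 -0.481  1.851  0.153  1.041 -0.028] [398.32015253 314.87745095  98.30661185] 137.69033329228753 [ 0.007  0.002 -1.   ]
```

Emit:
{"name": "arm_command", "arguments": {
  "deltas": [
    [[-0.005,0.009,-0.02],0.7,0],
    [[0,0,-0.03],0,0],
    [[0,0,-0.02],0,0],
    [[0,0,0],0,0]
  ]
}}

```text
t: 5.3
eef_pos: [391.3, 322.5, 25.0]
tcp_rot: [1.123, 2.931, -0.001]
ft_force: [-0.1, -0.7, 0.4]
gripper_width: 85.3
finger_force: 0.0
```

```bash
python3 - <<'E'
from h import *
b=snap('side','s2')['pixels'];o=monitor.observe();print(o['eef_pos'],o['tcp_rot'])
cv2.imwrite('pics/z2.png',cv2.resize(b[260:400,280:440],None,fx=4,fy=4,interpolation=cv2.INTER_CUBIC)[:,:,::-1])
E
```

```text
side [dict_keys(['pixels', 'fx', 'fy', 'cx', 'cy', 'camera_from_world'])]
[392.04848835 323.35703303  26.57525776] [1.12130484e+00 2.93035248e+00 1.51539510e-03]
```

View pics/z2.png

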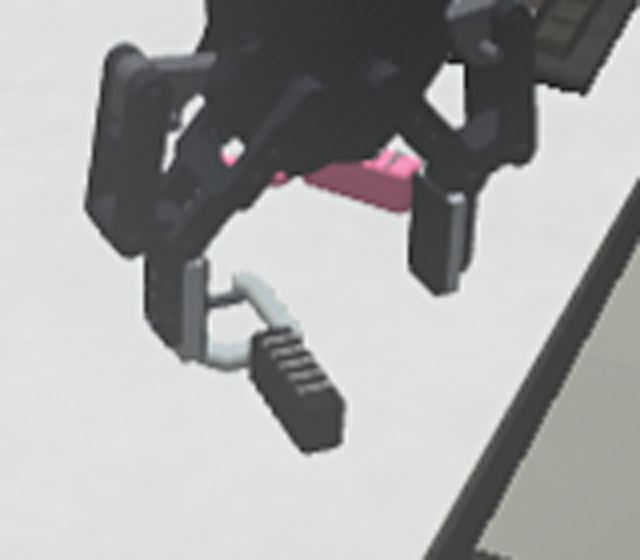

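The fingers straddle the grip, whose centre is at about side pixel (354,357). I'll compare that with the estimate, then go down.

```bash
python3 - <<'E'
from h import *
s=load('s2')
g=np.array([393,324,10.]);x=np.array([np.cos(np.radians(-41.6)),np.sin(np.radians(-41.6)),0]);y=np.array([-x[1],x[0],0])
for n,p in dict(c=g,backtopR=g-23*x-8*y+[0,0,10],backtopL=g-23*x+8*y+[0,0,10],backbotR=g-23*x-8*y-[0,0,10]).items():
    u,v=proj(s,p);print(n,(u-280)*4,(v-260)*4)
E
```

```text
c 300.72094492320093 386.29576515054623
backtopR 358.81131359698816 394.0727266865906
backtopL 314.9065044014751 406.4878499058186
backbotR 355.5403181584834 445.31955908648774
```

Emit:
{"name": "arm_command", "arguments": {
  "deltas": [
    [[0.001,0.001,-0.01],0,0],
    [[0,0,-0.012],0,0],
    [[0,0,0],0,0]
  ]
}}

```text
t: 5.65
eef_pos: [392.8, 324.2, 3.5]
tcp_rot: [1.117, 2.932, 0.001]
ft_force: [0.1, -0.5, -1.1]
gripper_width: 85.8
finger_force: 0.0
```

Emit:
{"name": "arm_command", "arguments": {
  "deltas": [
    [[0,0,0],0,1],
    [[0,0,0],0,1],
    [[0,0,0],0,1],
    [[0,0,0],0,1],
    [[0,0,0],0,1]
  ],
  "force": 40
}}

```text
t: 6.15
eef_pos: [393.4, 325.0, 5.0]
tcp_rot: [1.116, 2.931, 0.004]
ft_force: [-1.3, -0.3, 3.1]
gripper_width: 14.6
finger_force: 38.6
```

Emit:
{"name": "arm_command", "arguments": {
  "deltas": [
    [[0,0,0],0,1],
    [[0,0,0],0,1],
    [[0,0,0],0,1]
  ]
}}

```text
t: 6.45
eef_pos: [393.5, 325.0, 5.0]
tcp_rot: [1.116, 2.931, 0.004]
ft_force: [-0.9, -1.6, 6.1]
gripper_width: 15.1
finger_force: 41.3
```

Emit:
{"name": "arm_command", "arguments": {
  "deltas": [
    [[0,0,0.03],0,1],
    [[0,0,0.03],0,1],
    [[0.015,-0.027,0],7.6,1],
    [[0.015,-0.027,0],7.6,1],
    [[0.015,-0.027,0],7.6,1]
  ]
}}

```text
t: 6.95
eef_pos: [438.4, 242.9, 64.5]
tcp_rot: [0.505, 3.096, 0.005]
ft_force: [0.9, -1.2, -1.3]
gripper_width: 15.0
finger_force: 40.5
```

Emit:
{"name": "arm_command", "arguments": {
  "deltas": [
    [[0.015,-0.027,0],7.6,1],
    [[0.015,-0.027,0],7.6,1],
    [[0.015,-0.027,0],7.6,1],
    [[0.015,-0.027,0],7.6,1],
    [[0.015,-0.027,0],7.6,1]
  ]
}}

```text
t: 7.45
eef_pos: [513.4, 107.5, 64.2]
tcp_rot: [-0.53, 3.094, 0.007]
ft_force: [1.3, 0.5, -0.4]
gripper_width: 14.9
finger_force: 40.5
```

Emit:
{"name": "arm_command", "arguments": {
  "deltas": [
    [[0.013,-0.027,0],7.6,1],
    [[0,0,0],0,1],
    [[0,0,0],0,1]
  ]
}}

```text
t: 7.75
eef_pos: [526.0, 81.0, 64.0]
tcp_rot: [-0.721, 3.056, 0.008]
ft_force: [0.2, 0.7, -0.3]
gripper_width: 14.9
finger_force: 40.5
```

```bash
cat >> h.py <<'E'
from scipy.spatial.transform import Rotation as R
def st():
    o=monitor.observe();X=R.from_rotvec(o['tcp_rot']).as_matrix()
    y=np.degrees(np.arctan2(-X[1,0],-X[0,0]));print('t',round(o['t'],2),'p',o['eef_pos'].round(1),'hookyaw',y.round(2),'z',X[:,2].round(3),'F',o['ft_force'].round(1),'w',round(o['gripper_width'],1),'q',o['q'].round(2));return o,y
E
python3 - <<'E'
from h import *
st();a=snap('top','t3')['pixels'];b=snap('side','s3')['pixels']
f=lambda i,x,y,w,h,k:cv2.resize(i[y:y+h,x:x+w],(w*k,h*k),interpolation=cv2.INTER_CUBIC)
cv2.imwrite('pics/z3.png',np.hstack([f(a,280,145,100,140,4),f(b,230,190,100,140,4)])[:,:,::-1])
E
```

```text
t 7.75 p [526.  81.  64.] hookyaw 26.53 z [ 0.001  0.005 -1.   ] F [ 0.2  0.7 -0.3] w 14.9 q [ 0.24  0.39 -0.55  1.81  0.23  1.    1.64]
top [dict_keys(['pixels', 'fx', 'fy', 'cx', 'cy', 'camera_from_world'])]
side [dict_keys(['pixels', 'fx', 'fy', 'cx', 'cy', 'camera_from_world'])]
```

View pics/z3.png

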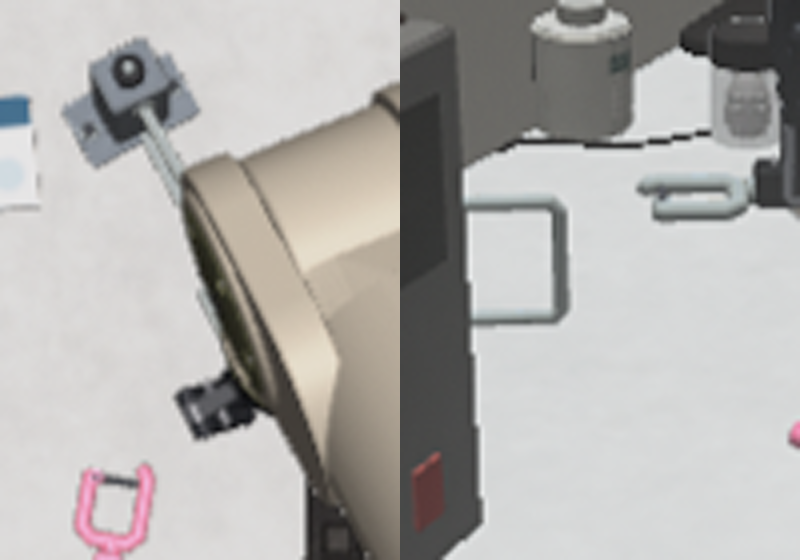

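The side view shows the hook level in the gripper. The nose tip is at about crop (640,187) and the near rod's front end at about (655,207). The bar axis is at crop x 562, with the arm centres at y 203 and 318. I'll compare these with predictions.

```bash
python3 - <<'E'
from h import *
from scipy.optimize import least_squares
s=load('s3');Z=lambda p:np.array([(proj(s,p)[0]-230)*4+400,(proj(s,p)[1]-190)*4])
f=lambda q:np.r_[(Z([q[0],q[1],59.5])-[562,203]),(Z([q[0],q[1],3.5])-[562,318])]
r=least_squares(f,[624,132]);print('bar from side',r.x.round(1),r.fun.round(1))
for yaw in(26.5,):
  a=np.radians(yaw);x=np.array([np.cos(a),np.sin(a),0]);y=np.array([-x[1],x[0],0]);g=np.array([526,81,63.5])
  for n,(p,q) in dict(nose=(75,-13.5),noseaxisend=(70.5,-13.5),hingeaxisend=(66,18),hinge=(70,18),hingeside_mid=(50,18),noseside_mid=(50,-13.5),rear=(25,0),gripfront=(23,0)).items():print(n,Z(g+p*x+q*y).round(0))
im=cv2.imread('pics/s3.png')
E
```

```text
bar from side [623.4 131.6] [-1.5  0.8  1.6 -0.7]
nose [639. 182.]
noseaxisend [649. 181.]
hingeaxisend [660. 209.]
hinge [650. 209.]
hingeside_mid [696. 209.]
noseside_mid [694. 181.]
rear [751. 192.]
gripfront [756. 192.]
```

Emit:
{"name": "arm_command", "arguments": {
  "deltas": [
    [[0.009,0.0045,-0.02],0.5,1],
    [[0.009,0.0045,-0.019],0,1],
    [[0,0,0],0,1],
    [[0,0,0],0,1]
  ]
}}

```text
t: 8.25
eef_pos: [543.3, 92.1, 25.5]
tcp_rot: [-0.741, 3.051, 0.008]
ft_force: [-0.3, -0.1, -1.0]
gripper_width: 15.3
finger_force: 40.4
```

```bash
python3 - <<'E'
from h import *
st();b=snap('side','s4')['pixels']
cv2.imwrite('pics/z4.png',cv2.resize(b[220:290,240:340],None,fx=8,fy=8,interpolation=cv2.INTER_CUBIC)[:,:,::-1])
E
```

```text
t 8.25 p [543.3  92.1  25.5] hookyaw 27.32 z [ 0.     0.005 -1.   ] F [-0.3 -0.1 -1. ] w 15.3 q [ 0.2   0.48 -0.53  1.79  0.28  0.95  1.6 ]
side [dict_keys(['pixels', 'fx', 'fy', 'cx', 'cy', 'camera_from_world'])]
```

View pics/z4.png

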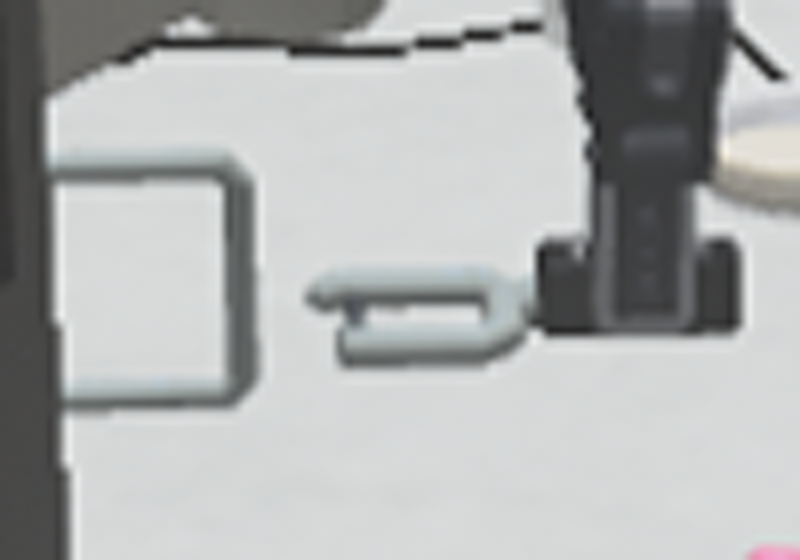

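The side view shows the hook level with the bar. The bar axis is at crop x 240, with its corners at y 163 and 393. The hook's rods are at y 287 and 343, and the nose is at x 308.

```bash
python3 - <<'E'
from h import *
from scipy.optimize import least_squares
s=load('s4');Z=lambda p:np.array([(proj(s,p)[0]-240)*8,(proj(s,p)[1]-220)*8])
f=lambda q:np.r_[(Z([q[0],q[1],59.5])-[240,163]),(Z([q[0],q[1],3.5])-[240,393])]
b=least_squares(f,[624,132]);print(b.x,b.fun)
a=np.radians(27.3);x=np.array([np.cos(a),np.sin(a),0]);y=np.array([-x[1],x[0],0])
g=np.array([543.3,92.1,25]);
for p,q in((50,-13.5),(50,18),(75,-13.5)):print(Z(g+p*x+q*y).round(0))
d=np.r_[b.x,25]-g;print('bar in hook',d@x,d@y)
for yaw in(24,27,30):
  A=np.radians(yaw);print(yaw,Z([b.x[0]+45*np.cos(A),b.x[1]+45*np.sin(A),59.5]),Z([b.x[0]+45*np.cos(A),b.x[1]+45*np.sin(A),3.5]))
E
```

```text
[624.93372448 130.60403261] [-3.1083802   1.69827688  3.18304999 -1.54661609]
[419. 284.]
[421. 343.]
[309. 285.]
bar in hook 90.20099174062507 -3.225924461075398
24 [ 33.79020915 163.03758289] [ 44.98395974 389.91015403]
27 [ 32.71211653 167.20414245] [ 43.95865733 394.5174484 ]
30 [ 32.19132401 171.38419783] [ 43.47731284 399.13831269]
```

Emit:
{"name": "arm_command", "arguments": {
  "deltas": [
    [[0.0018,-0.0036,0],-0.5,1],
    [[0.0036,0.0018,0],0,1],
    [[0.0036,0.0018,0],0,1],
    [[0,0,0],0,1],
    [[0,0,0],0,1]
  ]
}}

```text
t: 8.8
eef_pos: [553.3, 91.0, 25.6]
tcp_rot: [-0.726, 3.054, 0.007]
ft_force: [0.7, 1.0, -2.0]
gripper_width: 15.0
finger_force: 40.4
```

```bash
cat >> h.py <<'E'
def rel():
    o,yw=st();a=np.radians(yw);x=np.array([np.cos(a),np.sin(a)]);y=np.array([-x[1],x[0]])
    d=np.array([624.2,131.1])-o['eef_pos'][:2];F=o['ft_force'][:2];print('bar in hook',(d@x).round(1),(d@y).round(1),'F',(F@x).round(1),(F@y).round(1))
E
python3 -c "from h import *;rel()"
```

```text
t 8.8 p [553.3  91.   25.6] hookyaw 26.73 z [ 0.002  0.005 -1.   ] F [ 0.7  1.  -2. ] w 15.0 q [ 0.2   0.49 -0.52  1.77  0.29  0.95  1.6 ]
bar in hook 81.3 3.9 F 1.1 0.6
```

Emit:
{"name": "arm_command", "arguments": {
  "deltas": [
    [[-0.0009,0.0018,0],0,1],
    [[0.0018,0.0009,0],0,1],
    [[0.0018,0.0009,0],0,1],
    [[0.0018,0.0009,0],0,1],
    [[0,0,0],0,1]
  ]
}}

```text
t: 9.3
eef_pos: [558.0, 95.5, 25.6]
tcp_rot: [-0.726, 3.053, 0.007]
ft_force: [-0.7, -0.5, -1.2]
gripper_width: 14.9
finger_force: 40.4
```

```bash
python3 -c "from h import *;rel()"
```

```text
t 9.3 p [558.   95.5  25.6] hookyaw 26.73 z [ 0.002  0.005 -1.   ] F [-0.7 -0.5 -1.2] w 14.9 q [ 0.19  0.5  -0.52  1.75  0.29  0.96  1.59]
bar in hook 75.1 2.0 F -0.9 -0.1
```

Lateral fit is good, so I'll advance slowly and watch the force.

Emit:
{"name": "arm_command", "arguments": {
  "deltas": [
    [[0.0018,0.0009,0],0,1],
    [[0.0018,0.0009,0],0,1]
  ]
}}

```text
t: 9.5
eef_pos: [561.4, 97.2, 25.6]
tcp_rot: [-0.725, 3.054, 0.007]
ft_force: [0.0, 0.8, -0.9]
gripper_width: 15.1
finger_force: 40.4
```

Emit:
{"name": "arm_command", "arguments": {
  "deltas": [
    [[0.0018,0.0009,0],0,1],
    [[0.0018,0.0009,0],0,1]
  ]
}}

```text
t: 9.7
eef_pos: [564.6, 98.8, 25.4]
tcp_rot: [-0.726, 3.055, 0.007]
ft_force: [-2.1, -0.8, 0.3]
gripper_width: 14.8
finger_force: 40.5
```

```bash
python3 -c "from h import *;rel()"
```

```text
t 9.7 p [564.6  98.8  25.4] hookyaw 26.72 z [ 0.001  0.005 -1.   ] F [-2.1 -0.8  0.3] w 14.8 q [ 0.18  0.52 -0.52  1.73  0.29  0.97  1.59]
bar in hook 67.8 2.0 F -2.2 0.3
```

Emit:
{"name": "arm_command", "arguments": {
  "deltas": [
    [[0.0018,0.0009,0],0,1],
    [[0.0018,0.0009,0],0,1]
  ]
}}

```text
t: 9.9
eef_pos: [568.2, 100.4, 25.3]
tcp_rot: [-0.725, 3.055, 0.006]
ft_force: [-3.2, -1.0, -0.2]
gripper_width: 15.3
finger_force: 40.6
```

Emit:
{"name": "arm_command", "arguments": {
  "deltas": [
    [[0.0018,0.0009,0],0,1],
    [[0.0018,0.0009,0],0,1]
  ]
}}

```text
t: 10.1
eef_pos: [571.6, 102.3, 25.1]
tcp_rot: [-0.725, 3.055, 0.007]
ft_force: [-4.8, -2.1, -1.1]
gripper_width: 15.2
finger_force: 40.4
```

```bash
python3 -c "from h import *;rel()"
```

```text
t 10.1 p [571.6 102.3  25.1] hookyaw 26.72 z [ 0.     0.004 -1.   ] F [-4.8 -2.1 -1.1] w 15.2 q [ 0.17  0.53 -0.51  1.71  0.3   0.98  1.58]
bar in hook 60.0 2.1 F -5.2 0.3
```

Emit:
{"name": "arm_command", "arguments": {
  "deltas": [
    [[0.0018,0.0009,0],0,1],
    [[0.0018,0.0009,0],0,1]
  ]
}}

```text
t: 10.3
eef_pos: [575.4, 104.6, 25.3]
tcp_rot: [-0.726, 3.054, 0.007]
ft_force: [-4.3, -1.2, -2.0]
gripper_width: 14.9
finger_force: 40.2
```

Emit:
{"name": "arm_command", "arguments": {
  "deltas": [
    [[0.0018,0.0009,0],0,1],
    [[0.0018,0.0009,0],0,1]
  ]
}}

```text
t: 10.5
eef_pos: [579.4, 106.6, 25.5]
tcp_rot: [-0.726, 3.054, 0.008]
ft_force: [-3.0, 1.0, -0.8]
gripper_width: 14.9
finger_force: 40.2
```

```bash
python3 -c "from h import *;rel()"
```

```text
t 10.5 p [579.4 106.6  25.5] hookyaw 26.75 z [ 0.002  0.005 -1.   ] F [-3.   1.  -0.8] w 14.9 q [ 0.16  0.54 -0.51  1.69  0.3   0.99  1.58]
bar in hook 51.1 1.7 F -2.2 2.3
```

Emit:
{"name": "arm_command", "arguments": {
  "deltas": [
    [[0.0018,0.0009,0],0,1],
    [[0.0018,0.0009,0],0,1]
  ]
}}

```text
t: 10.7
eef_pos: [583.2, 108.4, 25.7]
tcp_rot: [-0.726, 3.053, 0.008]
ft_force: [-4.3, 0.6, -1.8]
gripper_width: 14.7
finger_force: 40.2
```

Emit:
{"name": "arm_command", "arguments": {
  "deltas": [
    [[0.0018,0.0009,0],0,1]
  ]
}}

```text
t: 10.8
eef_pos: [585.1, 109.5, 25.7]
tcp_rot: [-0.726, 3.053, 0.008]
ft_force: [-3.0, 1.6, -1.5]
gripper_width: 14.9
finger_force: 40.2
```

Emit:
{"name": "arm_command", "arguments": {
  "deltas": [
    [[0.0018,0.0009,0],0,1]
  ]
}}

```text
t: 10.9
eef_pos: [587.1, 110.5, 25.9]
tcp_rot: [-0.726, 3.052, 0.008]
ft_force: [-1.4, 2.8, -0.9]
gripper_width: 14.8
finger_force: 40.1
```

```bash
python3 -c "from h import *;rel()"
```

```text
t 10.9 p [587.1 110.5  25.9] hookyaw 26.75 z [ 0.003  0.006 -1.   ] F [-1.4  2.8 -0.9] w 14.8 q [ 0.15  0.56 -0.51  1.67  0.31  0.99  1.57]
bar in hook 42.4 1.7 F -0.0 3.1
```

Emit:
{"name": "arm_command", "arguments": {
  "deltas": [
    [[0.0009,0.0005,0],0,1]
  ]
}}

```text
t: 11.0
eef_pos: [588.5, 110.7, 26.0]
tcp_rot: [-0.725, 3.052, 0.007]
ft_force: [0.7, -0.2, -0.3]
gripper_width: 15.1
finger_force: 40.4
```

Emit:
{"name": "arm_command", "arguments": {
  "deltas": [
    [[0.0009,0.0005,0],0,1]
  ]
}}

```text
t: 11.1
eef_pos: [589.3, 110.4, 26.0]
tcp_rot: [-0.724, 3.052, 0.006]
ft_force: [0.5, -1.0, -1.4]
gripper_width: 14.7
finger_force: 40.4
```

Emit:
{"name": "arm_command", "arguments": {
  "deltas": [
    [[0.0009,0.0005,0],0,1]
  ]
}}

```text
t: 11.2
eef_pos: [589.8, 110.7, 25.8]
tcp_rot: [-0.724, 3.053, 0.006]
ft_force: [0.3, -0.0, -1.6]
gripper_width: 14.7
finger_force: 40.4
```

```bash
python3 -c "from h import *;rel()"
```

```text
t 11.2 p [589.8 110.7  25.8] hookyaw 26.68 z [ 0.003  0.005 -1.   ] F [ 0.3 -0.  -1.6] w 14.7 q [ 0.14  0.56 -0.51  1.66  0.31  1.    1.57]
bar in hook 39.9 2.8 F 0.3 -0.1
```

The force dropped to zero, so the gate has snapped shut. Pulling back now.

Emit:
{"name": "arm_command", "arguments": {
  "deltas": [
    [[-0.0027,-0.0014,0],0,1],
    [[-0.0027,-0.0014,0],0,1],
    [[-0.0027,-0.0014,0],0,1],
    [[-0.0018,-0.0009,0],0,1],
    [[-0.0018,-0.0009,0],0,1]
  ]
}}

```text
t: 11.7
eef_pos: [577.3, 105.0, 25.6]
tcp_rot: [-0.725, 3.054, 0.007]
ft_force: [-0.2, -0.1, -0.4]
gripper_width: 14.9
finger_force: 40.4
```

Emit:
{"name": "arm_command", "arguments": {
  "deltas": [
    [[-0.0009,-0.0005,0],0,1]
  ]
}}

```text
t: 11.8
eef_pos: [576.4, 104.5, 25.6]
tcp_rot: [-0.725, 3.054, 0.007]
ft_force: [0.8, -0.2, -1.4]
gripper_width: 14.7
finger_force: 40.4
```

```bash
python3 -c "from h import *;rel()"
```

```text
t 11.8 p [576.4 104.5  25.6] hookyaw 26.72 z [ 0.002  0.005 -1.   ] F [ 0.8 -0.2 -1.4] w 14.7 q [ 0.16  0.54 -0.51  1.7   0.3   0.98  1.58]
bar in hook 54.6 2.2 F 0.6 -0.6
```

Emit:
{"name": "arm_command", "arguments": {
  "deltas": [
    [[-0.0009,-0.0005,0],0,1]
  ]
}}

```text
t: 11.9
eef_pos: [575.6, 104.2, 25.6]
tcp_rot: [-0.725, 3.054, 0.007]
ft_force: [-0.3, -0.1, -1.7]
gripper_width: 15.2
finger_force: 40.4
```

Emit:
{"name": "arm_command", "arguments": {
  "deltas": [
    [[-0.0009,-0.0005,0],0,1]
  ]
}}

```text
t: 12.0
eef_pos: [574.8, 103.7, 25.6]
tcp_rot: [-0.725, 3.054, 0.007]
ft_force: [0.4, 0.7, -2.1]
gripper_width: 14.7
finger_force: 40.4
```

Emit:
{"name": "arm_command", "arguments": {
  "deltas": [
    [[-0.0005,-0.0002,0],0,1]
  ]
}}

```text
t: 12.1
eef_pos: [574.2, 103.5, 25.5]
tcp_rot: [-0.725, 3.054, 0.007]
ft_force: [0.7, 0.4, -0.9]
gripper_width: 14.8
finger_force: 40.4
```

Emit:
{"name": "arm_command", "arguments": {
  "deltas": [
    [[-0.0005,-0.0002,0],0,1]
  ]
}}

```text
t: 12.2
eef_pos: [573.8, 103.3, 25.5]
tcp_rot: [-0.726, 3.054, 0.007]
ft_force: [-0.6, 0.9, -2.3]
gripper_width: 15.0
finger_force: 40.4
```

Emit:
{"name": "arm_command", "arguments": {
  "deltas": [
    [[-0.0005,-0.0002,0],0,1]
  ]
}}

```text
t: 12.3
eef_pos: [573.3, 103.2, 25.5]
tcp_rot: [-0.725, 3.054, 0.007]
ft_force: [-0.3, -1.6, -1.0]
gripper_width: 15.2
finger_force: 40.4
```

Emit:
{"name": "arm_command", "arguments": {
  "deltas": [
    [[-0.0005,-0.0002,0],0,1]
  ]
}}

```text
t: 12.4
eef_pos: [573.0, 103.1, 25.6]
tcp_rot: [-0.725, 3.053, 0.007]
ft_force: [1.3, 0.3, -1.9]
gripper_width: 15.1
finger_force: 40.4
```

Emit:
{"name": "arm_command", "arguments": {
  "deltas": [
    [[-0.0005,-0.0002,0],0,1]
  ]
}}

```text
t: 12.5
eef_pos: [572.9, 103.0, 25.8]
tcp_rot: [-0.725, 3.052, 0.007]
ft_force: [3.3, 1.2, -3.0]
gripper_width: 14.7
finger_force: 40.3
```

Emit:
{"name": "arm_command", "arguments": {
  "deltas": [
    [[-0.0005,-0.0002,0],0,1]
  ]
}}

```text
t: 12.6
eef_pos: [572.8, 103.0, 25.9]
tcp_rot: [-0.725, 3.052, 0.008]
ft_force: [5.8, 3.1, -3.2]
gripper_width: 14.9
finger_force: 40.2
```

The gate has caught the bar. I'll hold this at about 5–6 N.

Emit:
{"name": "arm_command", "arguments": {
  "deltas": [
    [[0.0001,0.0001,0],0,1],
    [[0,0,0],0,1]
  ]
}}

```text
t: 12.8
eef_pos: [572.8, 103.0, 25.9]
tcp_rot: [-0.725, 3.052, 0.008]
ft_force: [5.2, 1.1, -4.2]
gripper_width: 14.7
finger_force: 40.3
```

Emit:
{"name": "arm_command", "arguments": {
  "deltas": [
    [[0,0,0],0,1],
    [[0,0,0],0,1]
  ]
}}

```text
t: 13.0
eef_pos: [572.8, 103.0, 25.9]
tcp_rot: [-0.725, 3.052, 0.007]
ft_force: [4.6, 2.2, -3.4]
gripper_width: 14.7
finger_force: 40.3
```

Emit:
{"name": "arm_command", "arguments": {
  "deltas": [
    [[0,0,0],0,1],
    [[0,0,0],0,1]
  ]
}}

```text
t: 13.2
eef_pos: [572.8, 103.0, 25.9]
tcp_rot: [-0.725, 3.052, 0.008]
ft_force: [4.3, 1.7, -3.2]
gripper_width: 15.0
finger_force: 40.3
```

Emit:
{"name": "arm_command", "arguments": {
  "deltas": [
    [[-0.0002,-0.0001,0],0,1],
    [[0,0,0],0,1],
    [[0,0,0],0,1],
    [[0,0,0],0,1],
    [[0,0,0],0,1]
  ]
}}

```text
t: 13.7
eef_pos: [572.8, 102.9, 25.9]
tcp_rot: [-0.725, 3.052, 0.008]
ft_force: [5.4, 1.2, -3.4]
gripper_width: 15.0
finger_force: 40.3
```

Emit:
{"name": "arm_command", "arguments": {
  "deltas": [
    [[0,0,0],0,1],
    [[0,0,0],0,1]
  ]
}}

```text
t: 13.9
eef_pos: [572.8, 103.0, 25.9]
tcp_rot: [-0.725, 3.051, 0.008]
ft_force: [5.6, 1.5, -4.0]
gripper_width: 15.3
finger_force: 40.2
```

Emit:
{"name": "arm_command", "arguments": {
  "deltas": [
    [[0.0027,0.0014,0],0,1],
    [[0.0027,0.0014,0],0,1],
    [[0.0027,0.0014,-0.003],0,1],
    [[0,0,-0.005],0,1],
    [[0,0,-0.004],0,1]
  ]
}}

```text
t: 14.4
eef_pos: [579.4, 106.7, 12.8]
tcp_rot: [-0.726, 3.055, 0.007]
ft_force: [0.2, 0.7, -1.5]
gripper_width: 15.0
finger_force: 40.5
```

Emit:
{"name": "arm_command", "arguments": {
  "deltas": [
    [[0,0,-0.001],0,1],
    [[0,0,-0.001],0,1]
  ]
}}

```text
t: 14.6
eef_pos: [579.5, 106.6, 11.2]
tcp_rot: [-0.726, 3.054, 0.007]
ft_force: [0.1, 0.2, -0.4]
gripper_width: 15.1
finger_force: 40.5
```

Emit:
{"name": "arm_command", "arguments": {
  "deltas": [
    [[0,0,-0.001],0,1]
  ]
}}

```text
t: 14.7
eef_pos: [579.8, 106.7, 10.5]
tcp_rot: [-0.725, 3.054, 0.007]
ft_force: [0.5, 0.4, -0.9]
gripper_width: 14.7
finger_force: 40.5
```

Emit:
{"name": "arm_command", "arguments": {
  "deltas": [
    [[0,0,-0.0005],0,1],
    [[0,0,0],0,1]
  ]
}}

```text
t: 14.9
eef_pos: [579.8, 106.7, 10.1]
tcp_rot: [-0.725, 3.054, 0.007]
ft_force: [-0.6, -0.2, -0.9]
gripper_width: 15.3
finger_force: 40.5
```

```bash
python3 -c "from h import *;rel()"
```

```text
t 14.9 p [579.8 106.7  10.1] hookyaw 26.72 z [ 0.002  0.005 -1.   ] F [-0.6 -0.2 -0.9] w 15.3 q [ 0.15  0.56 -0.5   1.7   0.32  0.96  1.57]
bar in hook 50.6 1.9 F -0.6 0.1
```

Emit:
{"name": "arm_command", "arguments": {
  "deltas": [
    [[0,0,-0.0005],0,1],
    [[0,0,0],0,1]
  ]
}}

```text
t: 15.1
eef_pos: [579.9, 106.7, 9.7]
tcp_rot: [-0.725, 3.054, 0.007]
ft_force: [-0.8, -1.0, 1.4]
gripper_width: 14.9
finger_force: 40.7
```

Emit:
{"name": "arm_command", "arguments": {
  "deltas": [
    [[0,0,-0.0005],0,1],
    [[0,0,0],0,1]
  ]
}}

```text
t: 15.3
eef_pos: [579.9, 106.7, 9.2]
tcp_rot: [-0.725, 3.054, 0.007]
ft_force: [-1.5, -2.0, 2.5]
gripper_width: 14.9
finger_force: 40.8
```

Emit:
{"name": "arm_command", "arguments": {
  "deltas": [
    [[0,0,-0.0005],0,1],
    [[0,0,0],0,1]
  ]
}}

```text
t: 15.5
eef_pos: [580.0, 107.1, 8.9]
tcp_rot: [-0.726, 3.053, 0.007]
ft_force: [-2.3, 0.9, 4.3]
gripper_width: 15.0
finger_force: 40.8
```

Emit:
{"name": "arm_command", "arguments": {
  "deltas": [
    [[0,0,0.0005],0,0.75],
    [[0,0,0],0,0.7],
    [[0,0,0],0,0.6],
    [[0,0,0],0,0.6],
    [[0,0,0],0,0.6]
  ],
  "force": 20
}}

```text
t: 16.0
eef_pos: [579.8, 106.7, 9.0]
tcp_rot: [-0.725, 3.054, 0.007]
ft_force: [0.1, -0.1, 0.8]
gripper_width: 34.3
finger_force: 0.0
```

Emit:
{"name": "arm_command", "arguments": {
  "deltas": [
    [[0,0,0.01],0,0.6],
    [[0,0,0.03],0,0.6],
    [[0,0,0.04],0,0.6],
    [[-0.03,0,0.04],0,0.6],
    [[-0.03,0,0.03],0,0.6]
  ]
}}

```text
t: 16.5
eef_pos: [520.0, 107.3, 162.1]
tcp_rot: [-0.725, 3.051, 0.008]
ft_force: [0.6, 0.2, 0.3]
gripper_width: 34.0
finger_force: 0.0
```

Emit:
{"name": "arm_command", "arguments": {
  "deltas": [
    [[-0.03,-0.04,0],0,0.6],
    [[-0.02,-0.045,0],0,0.6],
    [[0,-0.05,0],0,0.6],
    [[0,-0.05,0],0,0.6],
    [[0,0,0],0,0.6]
  ]
}}

```text
t: 17.0
eef_pos: [469.0, -86.2, 159.8]
tcp_rot: [-0.709, 3.058, 0.002]
ft_force: [-0.5, 1.3, 0.1]
gripper_width: 34.2
finger_force: 0.0
```

```bash
python3 - <<'E'
from h import *
st();a=snap('top','t5')['pixels'];b=snap('side','s5')['pixels']
f=lambda i,x,y,w,h,k:cv2.resize(i[y:y+h,x:x+w],(w*k,h*k),interpolation=cv2.INTER_CUBIC)
cv2.imwrite('pics/z5.png',np.hstack([f(a,290,145,66,90,6),f(b,240,210,66,90,6)])[:,:,::-1])
E
```

```text
t 17.0 p [469.  -86.2 159.8] hookyaw 26.1 z [ 0.002  0.002 -1.   ] F [-0.5  1.3  0.1] w 34.2 q [ 0.54  0.14 -0.46  1.85  0.07  1.16  2.08]
top [dict_keys(['pixels', 'fx', 'fy', 'cx', 'cy', 'camera_from_world'])]
side [dict_keys(['pixels', 'fx', 'fy', 'cx', 'cy', 'camera_from_world'])]
```

View pics/z5.png

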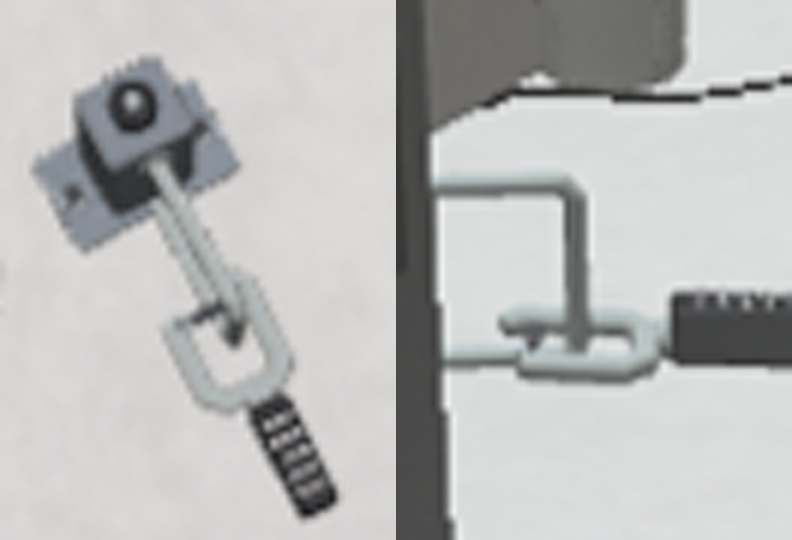

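The picture shows the hook clipped on. The bar is inside the loop (top crop (233,330)) and the gate is shut behind it (top (205,315), side (537,338)). The hook rests on the table and the gripper is clear.

```bash
python3 -c "from h import *;print(order.finish_job())"
```

```text
the job is handed in; nothing more can be done
None
```

The hook is clipped on the eye with its gate shut behind the bar; it held a pull of about 5 N for over half a second, now rests released at the table (its front on the eye's lower arm), and the job is handed in at about 17 s.

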